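Scan the reagent bottle with the hand scanner

TASK

Book in the square reagent bottle: lift the pistol scanner out of its cradle by its head, lay it gently on its side on the flat mat and let go, then take it again by the grip so that the trigger is squeezed. Lift it and, with the trigger squeezed, hold its window steady and square on to the middle of the square bottle's label, about 10 cm away and level with it, for at least one second, then lay it gently back on its side on the mat and let go. Do not move the bottles, the jar or the mouse.

Things in the scene. Friction and masses are not known exactly. Their poses are not given: they have to be found in the camera images.
- scanner: Dark pistol barcode scanner, 0.16 kg, lying on its side, L-shaped from above, 40 mm thick (z 0-40 mm). +x is where it looks, -y runs down the grip, z up; origin on its underside below the grip at the trigger. Head x -35..90, y 38..82 mm; grip x -16..16, y -60..38 mm; trigger out to x 24 mm, y -12..12, z 8..32 mm. Mass centre x 10, y 15 mm. Starts in the cradle, underside at z 6 mm.
- scanner_head (a point): Middle of the 44 mm wide head near its front: x 64, y 60, z 20 mm in the scanner's frame. In the cradle only the head is free (grip and trigger are walled in): pinch it here from above, across the scanner's y; its underside is then 6 mm above the bench.
- scanner_grip (a point): Middle of the grip at the trigger: x 4, y 0, z 20 mm in the scanner's frame. On the mat, pinch here from above across the scanner's x, one finger on the trigger, one on the back of the grip: 40 mm wide, 35 mm when squeezed.
- trigger (a joint): Scanner trigger: 0 released, 0.005 m fully squeezed (towards the back of the grip); counts as squeezed from 0.0035. Spring, 1.6 N at first and 5.6 N fully squeezed, so grip with 15 N or more; it springs back when let go.
- scanner_window (a point): Centre of the scanner's window, at the front end of the head: x 90, y 60, z 20 mm in the scanner's frame.
- scanner_spot (a point): Point on the scanner's line of sight 100 mm ahead of the window (x 190, y 60, z 20 mm in the scanner's frame). Axes as the scanner's.
- cradle: Fixed grey cradle: base plate 85 x 160 x 6 mm with a pocket for the grip, open at the top and towards the head; walls 8 mm thick, up to z 42 mm. Pocket x -20..29 mm, closed at y -63 mm, walls end at y 23 mm; outer faces at x -28 and 37 mm, y -71 mm. Origin on the bench; the scanner starts with the same x, y and yaw.
- mat: Fixed thin grey mat, 240 x 200 mm (own x, y), 3 mm thick; origin at the centre of its underside, on the bench.
- square_bottle: Pale square reagent bottle, loose, 0.7 kg: 80 (x) x 90 (y) mm, shoulder at 150 mm, 190 mm high with its grey cap. Origin at the centre of its underside. A paper label with dark bars is on its -x face; the cap is 15 mm off centre, away from the label. +x points from the label into the bottle. The only square bottle; it may stand on either of the two bottle places.
- label (a point): Centre of the label (64 x 64 mm) on the square bottle, on the face, 100 mm above the bench. Axes as the bottle's: +x into the bottle, z up.
- round_bottle: Bystander: round pale bottle with a label, 72 mm across, 190 mm high; origin at the centre of its underside.
- jar: Bystander: low round jar, 64 mm across, 80 mm high; origin at the centre of its underside.
- mouse: Bystander: black computer mouse, 100 x 58 x 30 mm; origin at the centre of its underside.
Mind the look-alikes: they are no part of the job. Of the things like the scanner, leave any that is brown; of the rest the larger one is meant.

How it is judged:
On the way, in this order (a step that is already met when the one before it is completed fails the run):
1. the scanner is out of the cradle: its underside more than 50 mm above the bench (height (world z) of scanner above 0.05 m), for 0.1 s.
2. the scanner lies on its side on the mat, let go and still (x of scanner in the frame of mat between -0.12 and 0.12 m and y of scanner in the frame of mat between -0.1 and 0.1 m and height (world z) of scanner below 0.009 m and angle between scanner's own z axis and vertical below 0.1 rad and linear speed of scanner below 0.03 m/s and contact force between the fingers and scanner below 0.1 N), for 0.3 s.
3. trigger squeezed 3.5 mm or more, spot within 20 mm sideways and in height of the label centre, 50 mm along its normal, within 0.21 rad of square on, steady (under 30 mm/s, 0.2 rad/s), 0.9 s (x of scanner_spot in the frame of label between -0.05 and 0.05 m and y of scanner_spot in the frame of label between -0.02 and 0.02 m and z of scanner_spot in the frame of label between -0.02 and 0.02 m and angle between the x axis of scanner and the x axis of square_bottle, either way round below 0.21 rad and value of joint trigger above 0.0035 m and linear speed of scanner below 0.03 m/s and angular speed of scanner below 0.2 rad/s and height (world z) of scanner above 0.03 m), for 0.9 s.
At the end, for the whole second after the job is handed in: The scanner lies flat on its side on the mat (its origin over the mat: within 120 x 100 mm of its centre, underside under 9 mm above the bench, tilt under 0.1 rad), let go and still, its trigger out; the square bottle stands upright within 15 mm of where it was (all of step 2 and value of joint trigger below 0.0015 m and distance of square_bottle from where it was at the start of the episode below 0.015 m and angle between square_bottle's own z axis and vertical below 0.1 rad); the robot touches nothing.
It fails at once if the square bottle is shifted by more than 15 mm or tipped (distance of square_bottle from where it was at the start of the episode above 0.015 m or angle between square_bottle's own z axis and vertical above 0.25 rad).
It fails at once if the round bottle, the jar or the mouse is shifted by more than 20 mm or tipped ((distance of round_bottle from where it was at the start of the episode above 0.02 m or angle between round_bottle's own z axis and vertical above 0.25 rad) or (distance of jar from where it was at the start of the episode above 0.02 m or angle between jar's own z axis and vertical above 0.25 rad) or (distance of mouse from where it was at the start of the episode above 0.02 m or angle between mouse's own z axis and vertical above 0.25 rad)).
It fails at once if the scanner is dropped: it comes down onto the bench or mat faster than 0.6 m/s (height (world z) of scanner below 0.02 m and linear speed of scanner above 0.6 m/s).
It also fails if it takes over 64 s, if anything falls off the work surface, if the arm or the gripper's body presses on something with over 40 N, if the wrist force passes 120 N, or if a joint passes its speed limit or range.

ROBOT

A 6-joint arm with a two-finger parallel gripper is mounted at the origin on the work surface. World frame = base frame: x ahead of the robot, y to its left, z up, the work surface at z = 0. Lengths are in m, angles in rad, forces in N, time in s.
With the tool pointing down it reaches from about 0.375 to 0.975 m from the base axis. Payload 3.8 kg.
Tool frame: the origin (TCP) lies at the very end of the fingers, on their centre line; the grasp point (between the pads) lies 19 mm behind it (bot.tcp_to_grasp is the z of the grasp point in the tool frame, in m); z points along the fingers, y is the direction in which the jaws open and shut (so a half turn about z gives the same grasp; the last joint's range is limited). The gripper opens to 85 mm and grips with 20 to 120 N. Pads are 22 mm wide; open, the fingers measure 114 mm over their backs; the gripper's body (76 mm by 85 mm) begins 54 mm behind the grasp point. The pads swing forward as they close: fully open they stand 13 mm farther back than shut.
Start: joints at [1.312, 0.264, 1.604, -0, 1.274, -0.037], TCP at [0.148, 0.658, 0.231] pointing down, gripper open.
Joint ranges: [-2.63, 2.63], [-0.94, 2.18], [0.31, 2.57], [-1.31, 4.45], [0, 2.66], [-2.55, 2.55]. Speed limits (rad/s): [2.57, 2.57, 3.14, 3.14, 3.14, 3.14].

INTERFACE

Orientations are given as a rotation vector (axis times angle).
In Python, from workcell import status, vision, job, bot gives the robot as it stands.
- The arm moves only by the tool apply_moves, never from a script. Its argument "deltas" is a list of rows, each a list of 7 numbers: the shift along the tool's x, y, z in m, then the turn, a rotation vector about the tool's x, y, z in rad, then the closure, from 0 (fully open) to 1 (shut). In form: [[x, y, z, rx, ry, rz, jaw], ...]. A call has 1 to 8 rows; each row is the pose to reach, as a shift and turn from the pose commanded when the call began, along the tool's axes at that moment; what a row does not reach only later rows make up. A row lasts 1/12 s, in which the tool goes at most 41.7 mm and 7.16 degrees, less where a joint would pass 70% of its speed; a pose out of reach is approached as far as the arm can. A call with a gripper value outside its range is refused whole. The fingers move at their own pace and stop on an object; "squeeze" is the grip in N (left out, the last holds). Time passes only in rows, so rows that repeat a pose let the fingers close. It gives the time, the measured TCP pose, the force and the opening at its end, in the units of the state.
- status.read_state(): the state, without advancing time (a new reading comes with each control period).
- vision.read_camera(name): name is "scene" or "side" or "wrist"; returns the picture (384x512x3 uint8, red, green, blue); there is no depth.
- vision.get_calibration(name): a dict with "fov_y" (degrees; the focal length in pixels is half the picture's height over the tangent of half this angle, whatever the lens; pixels are square), "cx", "cy" (the principal point, pixels), "R" (3x3) and "t" (3): a world point X has camera coordinates R X + t; the wrist camera has in their place "tool_from_camera" (4x4, takes a point from camera to tool coordinates, whose origin is the TCP and whose axes are the flange's). Camera axes: x right, y down, z forward; pixel columns grow to the right and rows downward; lengths in m; the calibration is good to about 2 mm. A picture is of the moment at which its call begins: read the wrist's pose just before it. get_calibration takes no time and is no camera call.
- job.finish_job(): hands the job in, once; it reports no verdict.
The state is a dict: "time": time; "q": joint angles; "joint_vel": joint speeds; "joint_torque": joint torques, N m; "tool_pos": TCP position; "tcp_rot": TCP orientation; "wrist_force": force on the tool from outside, world axes, zero at the start; "torque": the same for the moment, N m; "width": opening from 0.0 (shut) to 1.0 (fully open).
Only numpy, scipy, OpenCV 4.12 (cv2) and the standard library are available. Lean on these libraries where they do the work, as an engineer would, in place of code of your own. Each camera call takes 0.05 s, during which the arm holds its last target. There are 200 camera calls.

## Working session

There is one attempt and no reset: what is moved stays moved. The work goes in short steps, Python scripts to look and compute and a tool call to move; the robot and the scene stay as the last step left them, time stands still between calls to the robot, and variables do not carry over. Pictures are saved under pics/ and viewed, about 8 in all and at most 12, crops included, and the job is handed in when it is done.

Besides the shell and the picture viewer there is one more tool, called after "Request:" as name(argument=value, ...), one argument or row to a line, values as JSON. apply_moves: Moves the arm, as the interface text tells. Its arguments: {"type":"object","properties":{"deltas":{"type":"array","items":{"type":"array","items":{"type":"number"}}},"squeeze":{"type":"number"}},"required":["deltas"]}

```bash
mkdir -p pics; ls; python3 - <<'E'
from workcell import status, vision, job, bot
import cv2,numpy as np
s=status.read_state();print(s)
for n in ("scene","side","wrist"):
    im=vision.read_camera(n); cv2.imwrite(f"pics/{n}0.png",cv2.resize(im[:,:,::-1],None,fx=1.5,fy=1.5,interpolation=cv2.INTER_CUBIC))
    print(n,vision.get_calibration(n))
print(bot.tcp_to_grasp)
E
```

```text
pics
{'time': 0.0, 'q': array([ 1.31208341e+00,  2.64770643e-01,  1.60542333e+00, -7.12855858e-06,
        1.27368344e+00, -3.69430011e-02]), 'joint_vel': array([ 0.00072332, -0.00041573, -0.00219386, -0.00102309, -0.00051926,
        0.00080414]), 'joint_torque': array([-5.27933844e-04, -5.15095711e+01, -3.67323017e+01, -5.08600948e-07,
        1.25078540e-02,  2.70918537e-05]), 'tool_pos': array([0.14831082, 0.65773515, 0.2299236 ]), 'tcp_rot': array([-0.34760196, -3.12196936,  0.00355095]), 'wrist_force': array([-0.16893362,  0.39487933,  0.35644063]), 'torque': array([-0.0110293 ,  0.02812357,  0.02577837]), 'width': 1.0004442932656532}
scene {'fov_y': 42.45497793877277, 'cx': 259.4199938563761, 'cy': 190.9004461812555, 'R': array([[-0.41033203,  0.91192342, -0.00482637],
       [ 0.49756924,  0.21944635, -0.83920686],
       [-0.76423326, -0.34675491, -0.54379091]]), 't': array([ 0.26426809, -0.19934011,  1.94167578])}
side {'fov_y': 46.724037971668984, 'cx': 258.00191589483666, 'cy': 182.88944627154962, 'R': array([[ 0.95641486, -0.29128242,  0.02061947],
       [-0.17350645, -0.62365692, -0.76219916],
       [ 0.23487469,  0.72540099, -0.64701413]]), 't': array([-0.52375541,  0.15383791,  1.07739675])}
wrist {'fov_y': 71.44240466930748, 'cx': 255.27665029256238, 'cy': 191.22293530542768, 'tool_from_camera': array([[ 7.31960617e-04, -9.46175392e-01, -3.23653506e-01,
         8.40196347e-02],
       [ 9.99999304e-01,  3.92969518e-04,  1.11273943e-03,
         1.66523052e-03],
       [-9.25660707e-04, -3.23654096e-01,  9.46175021e-01,
        -1.43008888e-01],
       [ 0.00000000e+00,  0.00000000e+00,  0.00000000e+00,
         1.00000000e+00]])}
-0.0187
```

View pics/scene0.png

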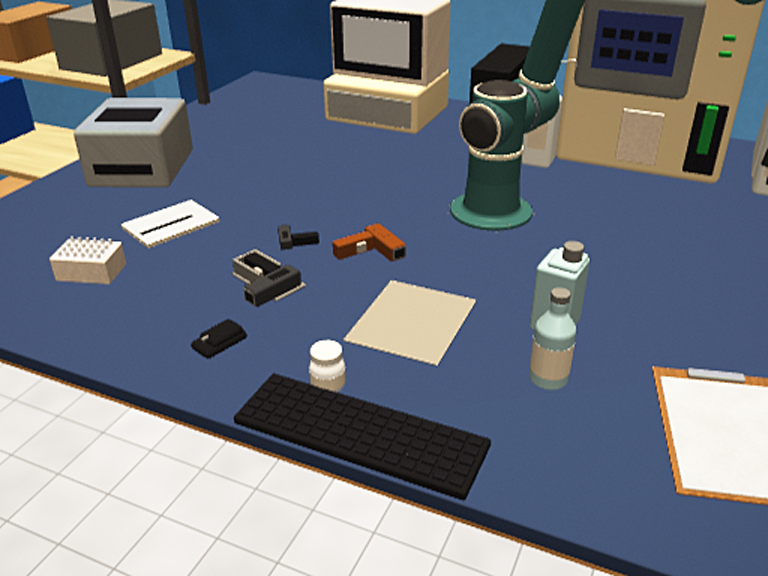

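View pics/side0.png

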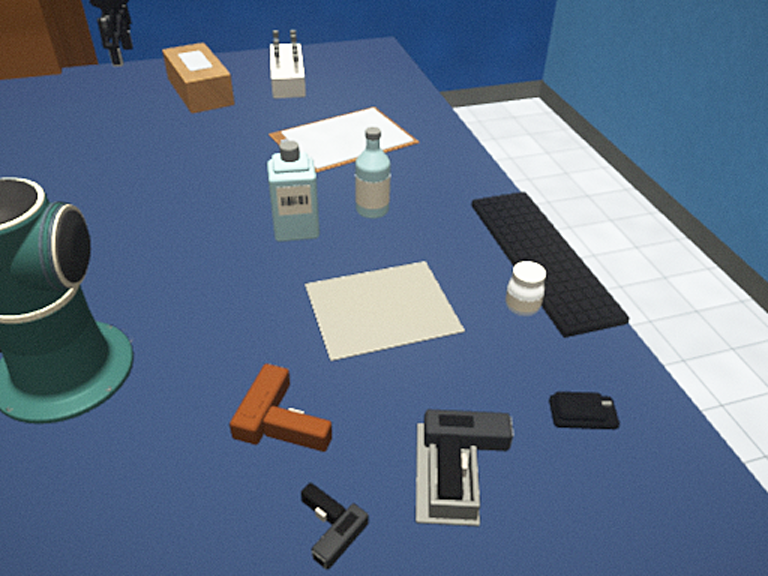

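```bash
cat > h.py <<'E'
from workcell import status, vision, job, bot
import cv2,numpy as np
from scipy.spatial.transform import Rotation as Ro
def K(c): 
    f=192/np.tan(np.radians(c["fov_y"])/2); return np.array([[f,0,c["cx"]],[0,f,c["cy"]],[0,0,1]])
def cam(n,s=None):
    c=vision.get_calibration(n)
    if n!="wrist": return K(c),np.array(c["R"]),np.array(c["t"])
    T=np.eye(4);T[:3,:3]=Ro.from_rotvec(s["tcp_rot"]).as_matrix();T[:3,3]=s["tool_pos"]
    M=np.linalg.inv(T@c["tool_from_camera"]);return K(c),M[:3,:3],M[:3,3]
def onz(C,uv,z):
    k,R,t=C; d=R.T@np.linalg.inv(k)@np.array([*uv,1.]); o=-R.T@t
    return (o+d*(z-o[2])/d[2])
def proj(C,X):
    k,R,t=C; p=k@(R@np.asarray(X).T+t[:,None]); return (p[:2]/p[2]).T
E
python3 - <<'E'
from h import *
C=cam("side")
for n,p,z in [("mat",[(305,283),(427,262),(463,327),(332,356)],.003),("bot",[(276,239),(319,236)],0),("lab",[(295,201)],.1),("head",[(427,410),(511,412),(513,448),(425,443)],.046),("mouse",[(585,410)],.02),("jar",[(525,308)],0)]:
    for q in p: print(n,onz(C,np.array(q)/1.5,z).round(3))
im=cv2.imread("pics/side0.png"); 
a=cv2.resize(im[395:535,405:525],None,fx=3.3,fy=3.3,interpolation=3);b=cv2.resize(im[135:245,255:335],None,fx=4.2,fy=4.2,interpolation=3)
o=np.zeros((470,740,3),np.uint8);o[:a.shape[0],:a.shape[1]]=a;o[:b.shape[0],400:400+b.shape[1]]=b
cv2.imwrite("pics/crop1.png",o)
E
```

```text
mat [0.418 0.101 0.003]
mat [0.659 0.098 0.003]
mat [ 0.66  -0.088  0.003]
mat [ 0.424 -0.092  0.003]
bot [0.389 0.253 0.   ]
bot [0.475 0.24  0.   ]
lab [0.431 0.231 0.1  ]
head [ 0.525 -0.273  0.046]
head [ 0.641 -0.31   0.046]
head [ 0.617 -0.368  0.046]
head [ 0.503 -0.326  0.046]
mouse [ 0.764 -0.32   0.02 ]
jar [ 0.788 -0.071  0.   ]
```

View pics/crop1.png

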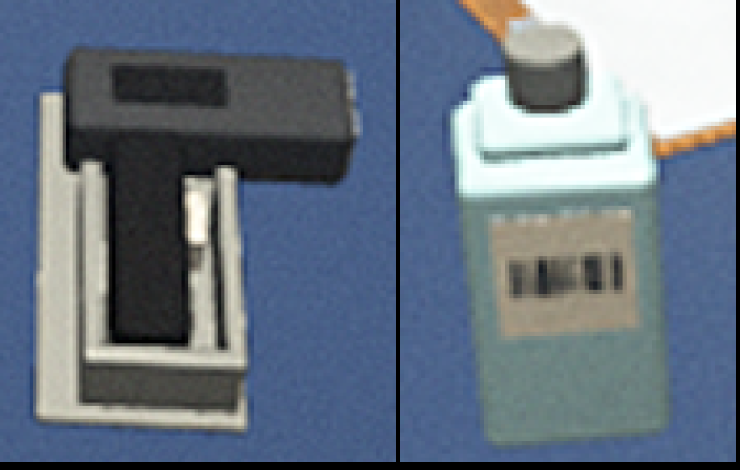

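```bash
cat >> h.py <<'E'
def pose(s=None):
    s=s or status.read_state(); R=Ro.from_rotvec(s["tcp_rot"]).as_matrix()
    return [*s["tool_pos"],np.arctan2(R[1,1],R[0,1])]
def delta(a,b):  # nominal tool-down poses (x,y,z,jaw angle)
    d=np.subtract(b,a); c,s=np.cos(a[3]),np.sin(a[3])
    return np.round([-s*d[0]+c*d[1], c*d[0]+s*d[1], -d[2],0,0,-d[3]],4)
E
python3 - <<'E'
from h import *
from scipy.optimize import least_squares
C=cam("side")
cr=lambda p:((np.array(p)-[400,0])/4.2+[255,135])/1.5
pix=cr([(490,215),(633,208),(638,325),(500,338),(485,440),(665,430),(455,195),(655,185)])
# bottle y: label seen from -x side; viewer looks along +x, y to left
B=np.array([(-.04,.032,.132),(-.04,-.032,.132),(-.04,-.032,.068),(-.04,.032,.068),(-.04,.045,0),(-.04,-.045,0),(-.04,.045,.15),(-.04,-.045,.15)])
def W(p): c,s=np.cos(p[2]),np.sin(p[2]); return np.c_[p[0]+c*B[:,0]-s*B[:,1],p[1]+s*B[:,0]+c*B[:,1],B[:,2]]
r=least_squares(lambda p:(proj(C,W(p))-pix).ravel(),[.43,.28,1.5],loss="soft_l1",f_scale=.5)
print(r.x,(proj(C,W(r.x))-pix).round(1)); p=r.x;print("label",p[:2]-.04*np.array([np.cos(p[2]),np.sin(p[2])]))
a=pose();print(a)
w=[a,[.35,.52,.33,.6],[.5,.25,.33,-.35],[.57,-.05,.33,-1.2],[.6,-.33,.26,-1.89]]
for i in range(4):print(delta(w[i],w[i+1]))
E
```

```text
[0.43525552 0.27451585 1.4388741 ] [[-0.3  0.5]
 [-0.4  0. ]
 [-0.  -0.1]
 [-0.  -0.5]
 [-0.1  2.1]
 [ 1.2  1.2]
 [-0.  -1.4]
 [ 0.4 -2.1]]
label [0.42999392 0.23486341]
[np.float64(0.14834338690322366), np.float64(0.6579235493860974), np.float64(0.2302510179372311), np.float64(1.3490288297322914)]
[-0.2271 -0.0902 -0.0997  0.      0.      0.749 ]
[-0.3075 -0.0287 -0.      0.      0.      0.95  ]
[-0.2578  0.1686 -0.      0.      0.      0.85  ]
[-0.0735  0.2718  0.07    0.      0.      0.69  ]
```

Request:
apply_moves(
  deltas=[
    [-0.03,-0.01,-0.05,0,0,0.1,0],
    [-0.2271,-0.0902,-0.0997,0,0,0.749,0],
    [-0.2271,-0.0902,-0.0997,0,0,0.749,0],
    [-0.2271,-0.0902,-0.0997,0,0,0.749,0],
    [-0.2271,-0.0902,-0.0997,0,0,0.749,0],
    [-0.2271,-0.0902,-0.0997,0,0,0.749,0],
    [-0.2271,-0.0902,-0.0997,0,0,0.749,0],
    [-0.2271,-0.0902,-0.0997,0,0,0.749,0],
  ],
)

```text
time: 0.82
tool_pos: [0.3546, 0.5182, 0.3331]
tcp_rot: [1.473, 2.772, 0.004]
wrist_force: [-0.3, 0.2, 0.7]
width: 1.001
```

Request:
apply_moves(
  deltas=[
    [-0.3075,-0.0287,0,0,0,0.95,0],
    [-0.3075,-0.0287,0,0,0,0.95,0],
    [-0.3075,-0.0287,0,0,0,0.95,0],
    [-0.3075,-0.0287,0,0,0,0.95,0],
    [-0.3075,-0.0287,0,0,0,0.95,0],
    [-0.3075,-0.0287,0,0,0,0.95,0],
    [-0.3075,-0.0287,0,0,0,0.95,0],
    [-0.3075,-0.0287,0,0,0,0.95,0],
  ],
)

```text
time: 1.48
tool_pos: [0.5014, 0.2469, 0.3304]
tcp_rot: [2.58, 1.79, -0.002]
wrist_force: [0.1, -1.2, -0.2]
width: 0.998
```

Request:
apply_moves(
  deltas=[
    [-0.2578,0.1686,0,0,0,0.85,0],
    [-0.2578,0.1686,0,0,0,0.85,0],
    [-0.2578,0.1686,0,0,0,0.85,0],
    [-0.2578,0.1686,0,0,0,0.85,0],
    [-0.2578,0.1686,0,0,0,0.85,0],
    [-0.2578,0.1686,0,0,0,0.85,0],
    [-0.2578,0.1686,0,0,0,0.85,0],
    [-0.2578,0.1686,0,0,0,0.85,0],
  ],
)

```text
time: 2.15
tool_pos: [0.5704, -0.0535, 0.3301]
tcp_rot: [3.088, 0.569, -0.002]
wrist_force: [0.8, 0.2, -0.2]
width: 1.004
```

Request:
apply_moves(
  deltas=[
    [-0.0735,0.2718,0.07,0,0,0.69,0],
    [-0.0735,0.2718,0.07,0,0,0.69,0],
    [-0.0735,0.2718,0.07,0,0,0.69,0],
    [-0.0735,0.2718,0.07,0,0,0.69,0],
    [-0.0735,0.2718,0.07,0,0,0.69,0],
    [-0.0735,0.2718,0.07,0,0,0.69,0],
    [-0.0735,0.2718,0.07,0,0,0.69,0],
    [-0.0735,0.2718,0.07,0,0,0.69,0],
  ],
)

```text
time: 2.82
tool_pos: [0.5986, -0.335, 0.2563]
tcp_rot: [3.099, -0.505, -0.007]
wrist_force: [-0.6, 0.5, -0.6]
width: 1.001
```

```bash
python3 - <<'E'
from h import *
s=status.read_state();print(s["time"],pose(s),s["q"].round(2),s["joint_vel"].round(3))
im=vision.read_camera("wrist");np.save("w1.npy",im)
C=cam("wrist",s);np.save("w1s.npy",np.r_[s["tool_pos"],s["tcp_rot"]])
cv2.imwrite("pics/wrist1.png",cv2.resize(im[:,:,::-1],None,fx=1.5,fy=1.5,interpolation=3))
E
```

```text
2.8167 [np.float64(0.598648951318426), np.float64(-0.3349711870025991), np.float64(0.25630475680353937), np.float64(-1.8941010562621345)] [-0.55  0.27  1.55 -0.    1.33  1.35] [ 0.062 -0.053  0.036  0.067  0.066  0.051]
```

View pics/wrist1.png

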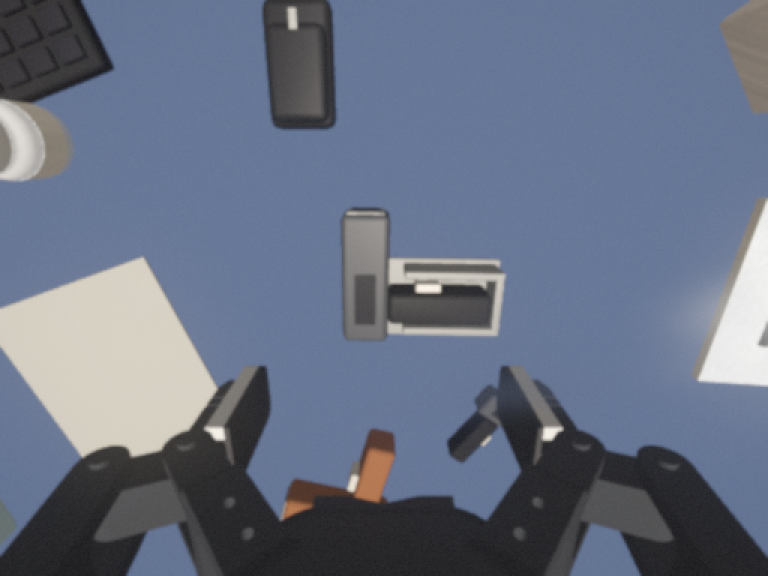

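```bash
python3 - <<'E'
from h import *
w=np.load("w1s.npy");C=cam("wrist",dict(tool_pos=w[:3],tcp_rot=w[3:]))
F=lambda q,z:onz(C,np.array(q)/1.5,z)
P=[F(q,.046)[:2] for q in [(342,214),(389,214),(388,339),(344,339)]]  # front +y(left), front right, back right, back left
print(np.round(P,4))
f=(P[0]+P[1])/2;b=(P[2]+P[3])/2;d=f-b;print("len",np.hypot(*d),"yaw",np.arctan2(d[1],d[0]),"wid",np.hypot(*(P[0]-P[1])),np.hypot(*(P[2]-P[3])))
yaw=np.arctan2(d[1],d[0]);c,s=np.cos(yaw),np.sin(yaw);R=np.array([[c,-s],[s,c]])
o=(f+b)/2-R@[.0275,.06];h=o+R@[.064,.06];print("origin",o,"head",h)
# expected pixels of grip end, cradle
for n,x,y,z in[("cradle end corners",-.028,-.071,.042),("",.037,-.071,.042)]:
    X=np.r_[o+R@[x,y],z];print(n,proj(C,X[None])*1.5)
for q in [(0,310),(145,258),(217,385)]:print("mat",F(q,.003).round(3))
a=pose();t=[h[0],h[1],.1,yaw-np.pi/2];print(a,t,delta(a,t))
E
```

```text
[[ 0.6376 -0.3086]
 [ 0.6245 -0.3477]
 [ 0.5094 -0.3088]
 [ 0.5231 -0.2681]]
len 0.12147359189053206 yaw -0.3327438044870047 wid 0.04122737477393728 0.04295122971796091
origin [ 0.52807749 -0.35603921] head [ 0.60816532 -0.32023504]
cradle end corners [[499.45812747 333.53095865]]
 [[506.8090075  270.11334481]]
mat [0.653 0.079 0.003]
mat [ 0.655 -0.096  0.003]
mat [ 0.496 -0.099  0.003]
[np.float64(0.5989355178044765), np.float64(-0.33178238129735166), np.float64(0.2573866697423291), np.float64(-1.8933640531592095)] [np.float64(0.6081653187594857), np.float64(-0.3202350353874691), 0.1, np.float64(-1.9035401312819014)] [ 0.0051 -0.0139  0.1574  0.      0.      0.0102]
```

```bash
python3 - <<'E'
from h import *
print(delta([.6,-.33,.26,-1.89],[.608,-.320,.06,-1.903]))
E
```

```text
[ 0.0045 -0.012   0.2     0.      0.      0.013 ]
```

Request:
apply_moves(
  deltas=[
    [0.0045,-0.012,0.04,0,0,0.013,0],
    [0.0045,-0.012,0.08,0,0,0.013,0],
    [0.0045,-0.012,0.12,0,0,0.013,0],
    [0.0045,-0.012,0.16,0,0,0.013,0],
    [0.0045,-0.012,0.19,0,0,0.013,0],
    [0.0045,-0.012,0.2,0,0,0.013,0],
    [0.0045,-0.012,0.2,0,0,0.013,0],
    [0.0045,-0.012,0.2,0,0,0.013,0],
  ],
)

```text
time: 3.53
tool_pos: [0.6088, -0.3186, 0.0618]
tcp_rot: [-3.098, 0.518, -0.001]
wrist_force: [-0.2, -0.4, 0.6]
width: 0.999
```

```bash
python3 - <<'E'
from h import *
s=status.read_state();print(s["time"],pose(s))
im=vision.read_camera("wrist");C=cam("wrist",s);o=np.array([.5281,-.3560]);c,S=np.cos(-.333),np.sin(-.333);R=np.array([[c,-S],[S,c]])
im=cv2.resize(im[:,:,::-1],None,fx=1.5,fy=1.5,interpolation=3)
for x,y in[(.09,.082),(.09,.038),(-.035,.038),(-.035,.082),(.064,.06)]:
    p=proj(C,np.r_[o+R@[x,y],.046][None])[0]*1.5;cv2.circle(im,tuple(int(v) for v in p),2,(0,0,255),-1)
cv2.imwrite("pics/wrist2.png",im)
E
```

```text
3.5333 [np.float64(0.6088396354148574), np.float64(-0.3185978159518752), np.float64(0.06177892135779535), np.float64(-1.9018235635609084)]
```

View pics/wrist2.png

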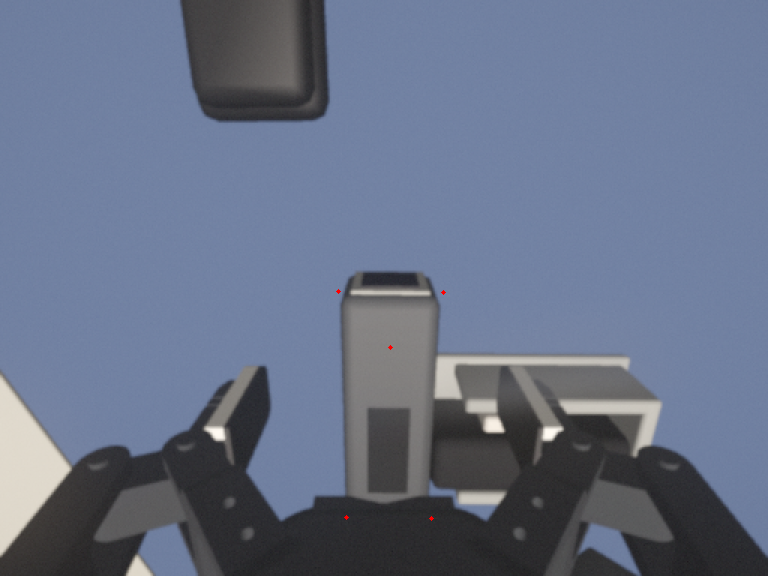

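Request:
apply_moves(
  deltas=[
    [0,0,0.02,0,0,0,0],
    [0,0,0.04,0,0,0,0],
    [0,0,0.053,0,0,0,0],
    [0,0,0.053,0,0,0,0],
    [0,0,0.053,0,0,0,0],
  ],
)

```text
time: 4.0
tool_pos: [0.6086, -0.3197, 0.009]
tcp_rot: [3.098, -0.519, 0.001]
wrist_force: [-0.0, 0.2, 0.5]
width: 1.0
```

Request:
apply_moves(
  deltas=[
    [0,0,0,0,0,0,0.2],
    [0,0,0,0,0,0,0.4],
    [0,0,0,0,0,0,0.5],
    [0,0,0,0,0,0,1],
    [0,0,0,0,0,0,1],
    [0,0,0,0,0,0,1],
    [0,0,0,0,0,0,1],
    [0,0,0,0,0,0,1],
  ],
  squeeze=80,
)

```text
time: 4.67
tool_pos: [0.6091, -0.3202, 0.0096]
tcp_rot: [3.097, -0.519, 0.004]
wrist_force: [-0.4, 0.2, 6.2]
width: 0.507
```

Request:
apply_moves(
  deltas=[
    [0,0,-0.01,0,0,0,1],
    [0,0,-0.025,0,0,0,1],
    [0,0,-0.045,0,0,0,1],
    [0,0,-0.07,0,0,0,1],
    [0,0,-0.095,0,0,0,1],
    [0,0,-0.11,0,0,0,1],
    [0,0,-0.12,0,0,0,1],
    [0,0,-0.12,0,0,0,1],
  ],
)

```text
time: 5.33
tool_pos: [0.6098, -0.3203, 0.1316]
tcp_rot: [3.097, -0.519, 0.008]
wrist_force: [-0.1, -0.9, -1.4]
width: 0.502
```

```bash
python3 - <<'E'
from h import *
s=status.read_state();print(s["time"],pose(s),s["wrist_force"],s["torque"],s["width"])
im=vision.read_camera("side");cv2.imwrite("pics/side1.png",cv2.resize(im[200:,200:420,::-1],None,fx=3,fy=3,interpolation=3))
E
```

```text
5.3333 [np.float64(0.6097919587484159), np.float64(-0.3203304837967205), np.float64(0.1315734041571995), np.float64(-1.9029392786150394)] [-0.07649854 -0.94307561 -1.39735865] [ 0.04831157 -0.1410505   0.00183086] 0.5019959592004994
```

View pics/side1.png

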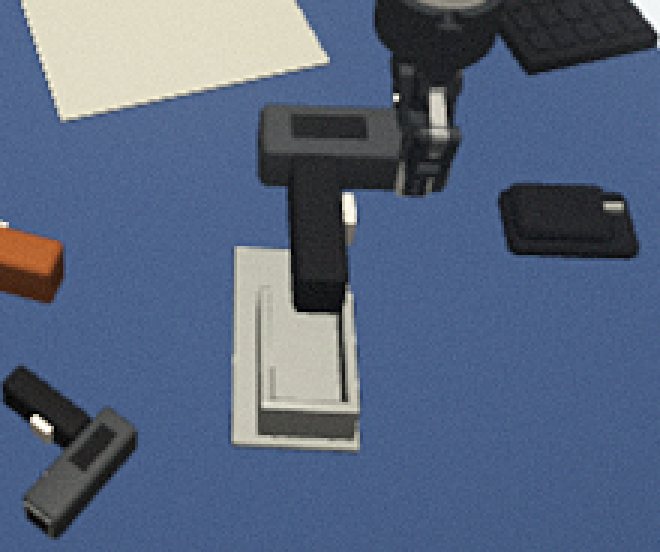

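```bash
python3 - <<'E'
from h import *
a=[.609,-.320,.13,-1.903];m=[.56,-.11,.13,-1.02];b=[.469,.092,.13,-.132]
for p,q in((a,m),(m,b)):
    d=delta(p,q)
    for k in (1,2.2,3.5,4.8,6,7,7.7,8):print((d*k/8).round(4).tolist()+[1])
    print()
E
```

```text
[-0.0144, -0.0228, -0.0, 0.0, 0.0, -0.1104, 1]
[-0.0316, -0.0502, -0.0, 0.0, 0.0, -0.2428, 1]
[-0.0502, -0.0798, -0.0, 0.0, 0.0, -0.3863, 1]
[-0.0689, -0.1095, -0.0, 0.0, 0.0, -0.5298, 1]
[-0.0861, -0.1369, -0.0, 0.0, 0.0, -0.6622, 1]
[-0.1004, -0.1597, -0.0, 0.0, 0.0, -0.7726, 1]
[-0.1105, -0.1757, -0.0, 0.0, 0.0, -0.8499, 1]
[-0.1148, -0.1825, -0.0, 0.0, 0.0, -0.883, 1]

[0.0035, -0.0275, -0.0, 0.0, 0.0, -0.111, 1]
[0.0078, -0.0604, -0.0, 0.0, 0.0, -0.2442, 1]
[0.0123, -0.0962, -0.0, 0.0, 0.0, -0.3885, 1]
[0.0169, -0.1319, -0.0, 0.0, 0.0, -0.5328, 1]
[0.0212, -0.1648, -0.0, 0.0, 0.0, -0.666, 1]
[0.0247, -0.1923, -0.0, 0.0, 0.0, -0.777, 1]
[0.0271, -0.2116, -0.0, 0.0, 0.0, -0.8547, 1]
[0.0282, -0.2198, -0.0, 0.0, 0.0, -0.888, 1]
```

Request:
apply_moves(
  deltas=[
    [-0.0144,-0.0228,0,0,0,-0.11,1],
    [-0.0316,-0.0502,0,0,0,-0.23,1],
    [-0.0502,-0.0798,0,0,0,-0.35,1],
    [-0.0689,-0.1095,0,0,0,-0.47,1],
    [-0.0861,-0.1369,0,0,0,-0.59,1],
    [-0.1004,-0.1597,0,0,0,-0.71,1],
    [-0.1105,-0.1757,0,0,0,-0.82,1],
    [-0.1148,-0.1825,0,0,0,-0.883,1],
  ],
)

```text
time: 6.05
tool_pos: [0.5562, -0.1063, 0.1253]
tcp_rot: [-3.017, -0.864, 0.007]
wrist_force: [-0.9, 0.1, -1.6]
width: 0.505
```

Request:
apply_moves(
  deltas=[
    [0.0035,-0.0275,0,0,0,-0.11,1],
    [0.0078,-0.0604,0,0,0,-0.23,1],
    [0.0123,-0.0962,0,0,0,-0.35,1],
    [0.0169,-0.1319,0,0,0,-0.47,1],
    [0.0212,-0.1648,0,0,0,-0.59,1],
    [0.0247,-0.1923,0,0,0,-0.71,1],
    [0.0271,-0.2116,0,0,0,-0.82,1],
    [0.0282,-0.2198,0,0,0,-0.888,1],
  ],
)

```text
time: 6.72
tool_pos: [0.4647, 0.0945, 0.1257]
tcp_rot: [-2.353, -2.076, 0.006]
wrist_force: [0.6, -1.2, -2.2]
width: 0.503
```

Request:
apply_moves(
  deltas=[
    [0,0,0,0,0,0,1],
    [0,0,0.01,0,0,0,1],
    [0,0,0.03,0,0,0,1],
    [0,0,0.055,0,0,0,1],
    [0,0,0.075,0,0,0,1],
    [0,0,0.09,0,0,0,1],
    [0,0,0.095,0,0,0,1],
    [0,0,0.095,0,0,0,1],
  ],
)

```text
time: 7.38
tool_pos: [0.4659, 0.0914, 0.0303]
tcp_rot: [-2.363, -2.065, 0.008]
wrist_force: [-1.3, 0.1, -1.4]
width: 0.505
```

```bash
python3 - <<'E'
from h import *
s=status.read_state();print(s["time"],pose(s),s["wrist_force"],s["width"])
im=vision.read_camera("side");cv2.imwrite("pics/side2.png",cv2.resize(im[80:260,150:350,::-1],None,fx=3.2,fy=3.2,interpolation=3))
E
```

```text
7.3833 [np.float64(0.4659238356291258), np.float64(0.09136045215450161), np.float64(0.03025279067978961), np.float64(-0.1344426397949437)] [-1.26506556  0.11499876 -1.41038828] 0.504606735536179
```

View pics/side2.png

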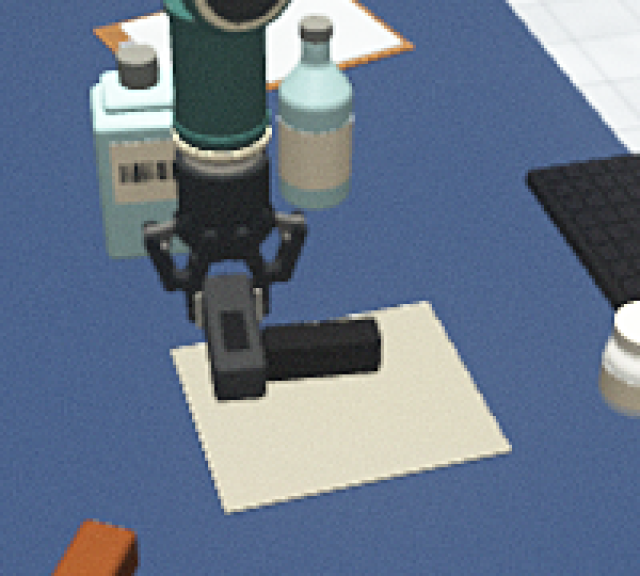

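Request:
apply_moves(
  deltas=[
    [0,0,0.006,0,0,0,1],
    [0,0,0.012,0,0,0,1],
    [0,0,0.016,0,0,0,1],
    [0,0,0.019,0,0,0,1],
    [0,0,0.021,0,0,0,1],
    [0,0,0.022,0,0,0,1],
    [0,0,0.0225,0,0,0,1],
    [0,0,0.023,0,0,0,1],
  ],
)

```text
time: 8.1
tool_pos: [0.4683, 0.0926, 0.0101]
tcp_rot: [2.363, 2.07, 0.0]
wrist_force: [-0.4, -0.9, -2.7]
width: 0.506
```

Request:
apply_moves(
  deltas=[
    [0,0,0.001,0,0,0,1],
    [0,0,0.001,0,0,0,1],
    [0,0,0.002,0,0,0,1],
    [0,0,0.002,0,0,0,1],
  ],
)

```text
time: 8.43
tool_pos: [0.4681, 0.0926, 0.0079]
tcp_rot: [2.363, 2.07, 0.0]
wrist_force: [0.1, 0.3, -1.9]
width: 0.505
```

Request:
apply_moves(
  deltas=[
    [0,0,0.001,0,0,0,1],
    [0,0,0.001,0,0,0,1],
    [0,0,0.002,0,0,0,1],
    [0,0,0.002,0,0,0,1],
  ],
)

```text
time: 8.77
tool_pos: [0.4681, 0.0926, 0.0067]
tcp_rot: [-2.363, -2.07, 0.001]
wrist_force: [-3.2, -1.1, 5.3]
width: 0.503
```

Contact felt. Release gently, wait, then rise.

Request:
apply_moves(
  deltas=[
    [0,0,0,0,0,0,0.45],
    [0,0,0,0,0,0,0.4],
    [0,0,0,0,0,0,0.2],
    [0,0,0,0,0,0,0],
    [0,0,0,0,0,0,0],
    [0,0,0,0,0,0,0],
    [0,0,0,0,0,0,0],
    [0,0,0,0,0,0,0],
  ],
)

```text
time: 9.43
tool_pos: [0.4681, 0.0926, 0.0059]
tcp_rot: [-2.363, -2.07, 0.0]
wrist_force: [0.9, -0.1, -1.0]
width: 1.005
```

Request:
apply_moves(
  deltas=[
    [0,0,-0.02,0,0,0,0],
    [0,0,-0.05,0,0,0,0],
    [0,0,-0.09,0,0,0,0],
    [0,0,-0.13,0,0,0,0],
    [0,0,-0.17,0,0,0,0],
    [0,0,-0.19,0,0,0,0],
    [0,0,-0.2,0,0,0,0],
    [0,0,-0.2,0,0,0,0],
  ],
)

```text
time: 10.1
tool_pos: [0.4699, 0.0928, 0.2088]
tcp_rot: [2.361, 2.068, 0.007]
wrist_force: [0.2, 0.0, -0.5]
width: 1.0
```

```bash
python3 - <<'E'
from h import *
# commanded now approx [.469,.092,.207-.0,-.132]; go to look pose: scanner at (.52,.02), jaw 1.439-pi-> -1.703
a=[.469,.092,.207,-.132];b=[.52,.01,.257,-1.703]
print(delta(a,b),pose())
E
```

```text
[-0.0746  0.0613 -0.05    0.      0.      1.571 ] [np.float64(0.46993254575182214), np.float64(0.0928493328227611), np.float64(0.20884834224306384), np.float64(-0.13201017182026736)]
```

Request:
apply_moves(
  deltas=[
    [-0.0746,0.0613,-0.05,0,0,0.12,0],
    [-0.0746,0.0613,-0.05,0,0,0.24,0],
    [-0.0746,0.0613,-0.05,0,0,0.36,0],
    [-0.0746,0.0613,-0.05,0,0,0.48,0],
    [-0.0746,0.0613,-0.05,0,0,0.6,0],
    [-0.0746,0.0613,-0.05,0,0,0.72,0],
    [-0.0746,0.0613,-0.05,0,0,0.8,0],
    [-0.0746,0.0613,-0.05,0,0,0.8,0],
  ],
)

```text
time: 10.77
tool_pos: [0.5175, 0.0104, 0.2525]
tcp_rot: [-2.982, -0.983, 0.008]
wrist_force: [-0.0, -0.4, -0.1]
width: 0.998
```

Request:
apply_moves(
  deltas=[
    [0,0,0,0,0,0.12,0],
    [0,0,0,0,0,0.24,0],
    [0,0,0,0,0,0.36,0],
    [0,0,0,0,0,0.48,0],
    [0,0,0,0,0,0.6,0],
    [0,0,0,0,0,0.7,0],
    [0,0,0,0,0,0.771,0],
    [0,0,0,0,0,0.771,0],
  ],
)

```text
time: 11.43
tool_pos: [0.518, 0.0106, 0.2537]
tcp_rot: [3.135, -0.206, -0.006]
wrist_force: [0.1, 0.4, -0.1]
width: 0.994
```

```bash
python3 - <<'E'
from h import *
s=status.read_state();print(s["time"],pose(s),s["q"].round(2),s["joint_vel"].round(3))
im=vision.read_camera("wrist");np.save("w3s.npy",np.r_[s["tool_pos"],s["tcp_rot"]])
cv2.imwrite("pics/wrist3.png",cv2.resize(im[:,:,::-1],None,fx=1.5,fy=1.5,interpolation=3))
E
```

```text
11.4333 [np.float64(0.5179734202316238), np.float64(0.010637152983097713), np.float64(0.25365100195833296), np.float64(-1.702227675088936)] [-0.03 -0.05  1.9  -0.    1.29  1.67] [-0.    -0.003 -0.005  0.001  0.004 -0.104]
```

View pics/wrist3.png

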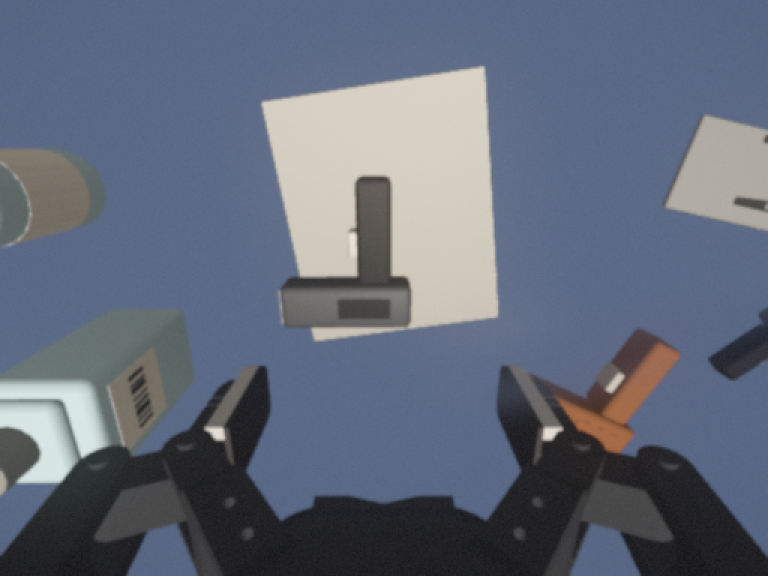

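```bash
python3 - <<'E'
from h import *
from scipy.optimize import least_squares
w=np.load("w3s.npy");C=cam("wrist",dict(tool_pos=w[:3],tcp_rot=w[3:]))
def fit(B,pix,x0):
    B=np.array(B);pix=np.array(pix)/1.5
    def W(p): c,s=np.cos(p[2]),np.sin(p[2]); return np.c_[p[0]+c*B[:,0]-s*B[:,1],p[1]+s*B[:,0]+c*B[:,1],B[:,2]]
    r=least_squares(lambda p:(proj(C,W(p))-pix).ravel(),x0);return r.x,((proj(C,W(r.x))-pix)*1.5).round(1)
z=.043
S,e=fit([(.09,.082,z),(.09,.038,z),(-.035,.038,z),(-.035,.082,z),(.016,-.06,z),(-.016,-.06,z)],[(283,327),(283,289),(410,287),(410,326),(358,182),(390,182)],[.52,.02,1.44]);print("scanner",S,e.tolist())
L,e=fit([(0,.032,.132),(0,-.032,.132),(0,-.032,.068),(0,.032,.068)],[(125,445),(111,388),(153,350),(163,408)],[.43,.235,1.44]);print("label",L,e.tolist())
c,s=np.cos(S[2]),np.sin(S[2]);g=S[:2]+[c*.004,s*.004];print("grip",g)
t=[*g,.1,S[2]-np.pi];print(delta([.52,.01,.257,-1.703],t),t)
E
```

```text
scanner [0.51777355 0.01996635 1.4415177 ] [[-0.3, 3.7], [-4.2, -1.2], [2.6, 0.7], [1.6, 4.5], [-2.5, -2.7], [2.9, -2.7]]
label [0.42701798 0.23614377 1.39702515] [[-1.3, 8.4], [-1.3, -2.5], [1.9, -3.6], [1.3, -2.2]]
grip [0.51828923 0.02393297]
[-0.0035 -0.0136  0.157   0.      0.     -0.0029] [np.float64(0.5182892272021803), np.float64(0.023932971235996504), 0.1, np.float64(-1.7000749584799624)]
```

Request:
apply_moves(
  deltas=[
    [-0.0035,-0.0136,0.04,0,0,-0.003,0],
    [-0.0035,-0.0136,0.08,0,0,-0.003,0],
    [-0.0035,-0.0136,0.12,0,0,-0.003,0],
    [-0.0035,-0.0136,0.16,0,0,-0.003,0],
    [-0.0035,-0.0136,0.19,0,0,-0.003,0],
    [-0.0035,-0.0136,0.197,0,0,-0.003,0],
    [-0.0035,-0.0136,0.197,0,0,-0.003,0],
    [-0.0035,-0.0136,0.197,0,0,-0.003,0],
  ],
)

```text
time: 12.15
tool_pos: [0.5178, 0.0245, 0.0594]
tcp_rot: [3.135, -0.2, -0.0]
wrist_force: [0.3, -0.8, 0.7]
width: 1.002
```

```bash
python3 - <<'E'
from h import *
s=status.read_state();print(s["time"],pose(s))
im=vision.read_camera("wrist")
cv2.imwrite("pics/wrist4.png",im[:,:,::-1])
E
```

```text
12.15 [np.float64(0.5177874942988995), np.float64(0.024527596665240358), np.float64(0.05941722704400505), np.float64(-1.6984554667809522)]
```

View pics/wrist4.png

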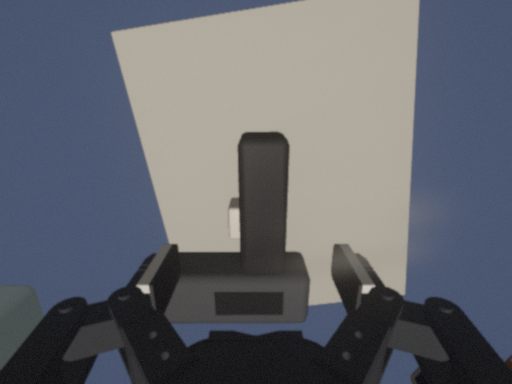

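Request:
apply_moves(
  deltas=[
    [0,0,0.02,0,0,0,0],
    [0,0,0.04,0,0,0,0],
    [0,0,0.05,0,0,0,0],
    [0,0,0.053,0,0,0,0],
    [0,0,0.053,0,0,0,0],
    [0,0,0.053,0,0,0,0],
  ],
)

```text
time: 12.7
tool_pos: [0.5187, 0.0245, 0.0074]
tcp_rot: [-3.135, 0.203, -0.004]
wrist_force: [-0.6, -0.7, 0.3]
width: 0.999
```

Request:
apply_moves(
  deltas=[
    [0,0,0,0,0,0,0.3],
    [0,0,0,0,0,0,0.45],
    [0,0,0,0,0,0,0.5],
    [0,0,0,0,0,0,0.55],
    [0,0,0,0,0,0,1],
    [0,0,0,0,0,0,1],
    [0,0,0,0,0,0,1],
    [0,0,0,0,0,0,1],
  ],
  squeeze=60,
)

```text
time: 13.37
tool_pos: [0.5181, 0.0233, 0.0078]
tcp_rot: [3.133, -0.2, 0.001]
wrist_force: [-4.3, -6.5, 10.9]
width: 0.386
```

```bash
python3 - <<'E'
from h import *
print(delta([.518,.0235,.0078,-1.70],[.4614,.0405,.085,-1.705]))
E
```

```text
[-0.0583 -0.0096 -0.0772  0.      0.      0.005 ]
```

Request:
apply_moves(
  deltas=[
    [0,0,-0.005,0,0,0,1],
    [0,0,-0.015,0,0,0,1],
    [0,0,-0.03,0,0,0,1],
    [0,0,-0.045,0,0,0,1],
    [0,0,-0.06,0,0,0,1],
    [0,0,-0.07,0,0,0,1],
    [0,0,-0.077,0,0,0,1],
    [0,0,-0.077,0,0,0,1],
  ],
)

```text
time: 14.03
tool_pos: [0.5186, 0.0246, 0.0848]
tcp_rot: [-3.135, 0.203, -0.005]
wrist_force: [-0.4, 0.1, -2.9]
width: 0.388
```

Request:
apply_moves(
  deltas=[
    [-0.008,-0.001,0,0,0,0,1],
    [-0.02,-0.003,0,0,0,0,1],
    [-0.034,-0.005,0,0,0,0,1],
    [-0.046,-0.007,0,0,0,0,1],
    [-0.054,-0.008,0,0,0,0,1],
    [-0.058,-0.0085,0,0,0,0,1],
    [-0.058,-0.0085,0,0,0,0,1],
  ],
)

```text
time: 14.62
tool_pos: [0.4594, 0.0407, 0.0825]
tcp_rot: [3.135, -0.202, -0.002]
wrist_force: [-0.8, 0.3, -1.9]
width: 0.385
```

```bash
python3 - <<'E'
from h import *
s=status.read_state();print(s["time"],pose(s),s["width"])
a=vision.read_camera("side");b=vision.read_camera("wrist")
o=np.hstack([cv2.resize(a[90:240,140:300],None,fx=2.5,fy=2.5,interpolation=3)[:375],cv2.resize(b,(500,375),interpolation=3)])[:,:800]
cv2.imwrite("pics/hold.png",o[:,:,::-1]);np.save("w4s.npy",np.r_[s["tool_pos"],s["tcp_rot"]])
cv2.imwrite("pics/hold_side.png",a[:,:,::-1]);cv2.imwrite("pics/hold_w.png",b[:,:,::-1])
E
```

```text
14.6167 [np.float64(0.4594241889535173), np.float64(0.04067948812585583), np.float64(0.08251581864793724), np.float64(-1.6994058636203795)] 0.38538109988687314
```

View pics/hold.png

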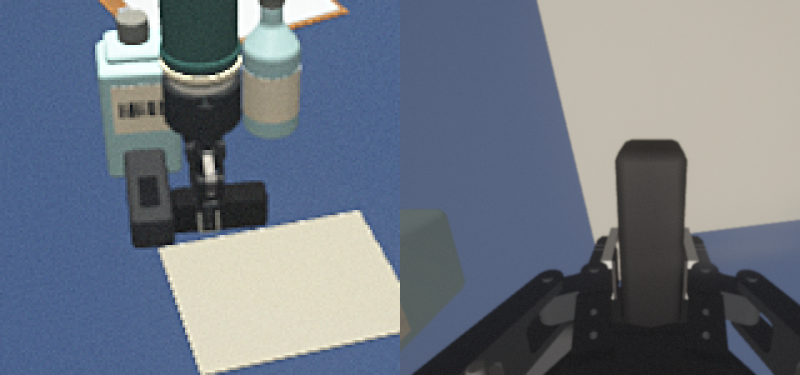

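```bash
python3 - <<'E'
from h import *
w=np.load("w4s.npy");C=cam("wrist",dict(tool_pos=w[:3],tcp_rot=w[3:]));D=cam("side")
y=np.pi-1.6994;c,s=np.cos(y),np.sin(y);R=np.array([[c,-s],[s,c]]);o=w[:2]-R@[.0015,0];z=.0777
X=lambda p:np.r_[o+R@p[:2],z+p[2]][None]
for p in [(.016,-.06,.04),(-.016,-.06,.04)]:print("wrist panel",proj(C,X(p))[0]*500/512+[400,0])
for p in [(.09,.082,.04),(.09,.038,.04),(-.035,.038,.04),(-.035,.082,.04),(-.035,.082,0),(-.016,-.06,.04)]:print("side panel",(proj(D,X(p))[0]-[140,90])*2.5)
print("spot",X((.19,.06,.02)))
E
```

```text
wrist panel [619.03144216 154.94973878]
wrist panel [695.37481993 155.01516581]
side panel [118.72842823 148.32445361]
side panel [159.81345385 145.00171025]
side panel [169.23673716 218.08791271]
side panel [124.70452518 222.1027741 ]
side panel [127.80562975 252.4313966 ]
side panel [263.92337322 197.66153714]
spot [[0.4240947  0.23531781 0.0977    ]]
```

Request:
apply_moves(
  deltas=[
    [0.003,0,-0.002,0,0,0,1],
    [0.003,0,-0.002,0,0,0,1],
    [0.003,0,-0.002,0,0,0,1],
    [0.003,0,-0.002,0,0,0,1],
    [0.003,0,-0.002,0,0,0,1],
    [0.003,0,-0.002,0,0,0,1],
    [0.003,0,-0.002,0,0,0,1],
    [0.003,0,-0.002,0,0,0,1],
  ],
)

```text
time: 15.38
tool_pos: [0.4639, 0.04, 0.0849]
tcp_rot: [3.135, -0.203, -0.0]
wrist_force: [0.3, 0.7, -1.9]
width: 0.382
```

Request:
apply_moves(
  deltas=[
    [0,0,0,0,0,0,1],
    [0,0,0,0,0,0,1],
    [0,0,0,0,0,0,1],
    [0,0,0,0,0,0,1],
    [0,0,0,0,0,0,1],
    [0,0,0,0,0,0,1],
    [0,0,0,0,0,0,1],
    [0,0,0,0,0,0,1],
  ],
)

```text
time: 16.05
tool_pos: [0.464, 0.04, 0.085]
tcp_rot: [-3.135, 0.203, -0.0]
wrist_force: [0.6, -1.1, -1.4]
width: 0.386
```

Request:
apply_moves(
  deltas=[
    [0,0,0,0,0,0,1],
    [0,0,0,0,0,0,1],
    [0,0,0,0,0,0,1],
    [0,0,0,0,0,0,1],
    [0,0,0,0,0,0,1],
    [0,0,0,0,0,0,1],
    [0,0,0,0,0,0,1],
    [0,0,0,0,0,0,1],
  ],
)

```text
time: 16.72
tool_pos: [0.4639, 0.04, 0.085]
tcp_rot: [3.135, -0.203, -0.0]
wrist_force: [-0.4, 1.0, -1.6]
width: 0.384
```

```bash
python3 - <<'E'
from h import *
s=status.read_state();p=pose(s);print(p,s["joint_vel"].round(3));print(delta(p,[.525,.02,.03,-1.70]))
E
```

```text
[np.float64(0.46393041912530963), np.float64(0.03998799299551431), np.float64(0.08497246758398955), np.float64(-1.6999808394005094)] [ 0.001 -0.     0.     0.     0.     0.001]
[0.0631 0.012  0.055  0.     0.     0.    ]
```

Request:
apply_moves(
  deltas=[
    [0.01,0.002,0,0,0,0,1],
    [0.025,0.005,0.003,0,0,0,1],
    [0.04,0.008,0.012,0,0,0,1],
    [0.055,0.01,0.025,0,0,0,1],
    [0.063,0.012,0.038,0,0,0,1],
    [0.063,0.012,0.048,0,0,0,1],
    [0.063,0.012,0.055,0,0,0,1],
    [0.063,0.012,0.055,0,0,0,1],
  ],
)

```text
time: 17.38
tool_pos: [0.5227, 0.02, 0.0278]
tcp_rot: [3.135, -0.203, -0.007]
wrist_force: [0.0, 0.7, -2.0]
width: 0.382
```

Request:
apply_moves(
  deltas=[
    [0,0,0.004,0,0,0,1],
    [0,0,0.008,0,0,0,1],
    [0,0,0.012,0,0,0,1],
    [0,0,0.015,0,0,0,1],
    [0,0,0.017,0,0,0,1],
    [0,0,0.019,0,0,0,1],
    [0,0,0.0195,0,0,0,1],
    [0,0,0.02,0,0,0,1],
  ],
)

```text
time: 18.05
tool_pos: [0.5249, 0.02, 0.01]
tcp_rot: [3.135, -0.203, 0.0]
wrist_force: [-0.8, -0.3, -2.3]
width: 0.387
```

Request:
apply_moves(
  deltas=[
    [0,0,0.001,0,0,0,1],
    [0,0,0.001,0,0,0,1],
    [0,0,0.001,0,0,0,1],
  ],
)

```text
time: 18.3
tool_pos: [0.525, 0.02, 0.009]
tcp_rot: [-3.135, 0.203, -0.0]
wrist_force: [0.5, -0.9, -1.4]
width: 0.387
```

Request:
apply_moves(
  deltas=[
    [0,0,0.0007,0,0,0,1],
    [0,0,0.0013,0,0,0,1],
    [0,0,0.0013,0,0,0,1],
    [0,0,0.0013,0,0,0,1],
  ],
)

```text
time: 18.63
tool_pos: [0.5253, 0.02, 0.0082]
tcp_rot: [-3.135, 0.203, -0.001]
wrist_force: [-0.8, -0.2, 2.9]
width: 0.387
```

Request:
apply_moves(
  deltas=[
    [0,0,0,0,0,0,0.55],
    [0,0,0,0,0,0,0.5],
    [0,0,0,0,0,0,0.3],
    [0,0,0,0,0,0,0],
    [0,0,0,0,0,0,0],
    [0,0,0,0,0,0,0],
    [0,0,0,0,0,0,0],
    [0,0,0,0,0,0,0],
  ],
)

```text
time: 19.3
tool_pos: [0.5249, 0.02, 0.0077]
tcp_rot: [3.135, -0.203, -0.0]
wrist_force: [0.4, 1.2, 0.2]
width: 0.999
```

Request:
apply_moves(
  deltas=[
    [0,0,-0.02,0,0,0,0],
    [0,0,-0.05,0,0,0,0],
    [0,0,-0.09,0,0,0,0],
    [0,0,-0.13,0,0,0,0],
    [0,0,-0.17,0,0,0,0],
    [0,0,-0.21,0,0,0,0],
    [0,0,-0.24,0,0,0,0],
    [0,0,-0.24,0,0,0,0],
  ],
)

```text
time: 19.97
tool_pos: [0.5294, 0.02, 0.2566]
tcp_rot: [-3.134, 0.203, -0.023]
wrist_force: [1.3, -1.0, 1.0]
width: 0.997
```

```bash
python3 - <<'E'
from h import *
s=status.read_state();print(s["time"],pose(s),s["wrist_force"],s["width"])
im=vision.read_camera("wrist")
cv2.imwrite("pics/wrist5.png",cv2.resize(im[:,:,::-1],None,fx=1.5,fy=1.5,interpolation=3))
E
```

```text
19.9667 [np.float64(0.5293962764943624), np.float64(0.019971639373478588), np.float64(0.25655313889169246), np.float64(-1.6999200029240182)] [ 1.26735272 -0.99951063  0.98746672] 0.9969459190872605
```

View pics/wrist5.png

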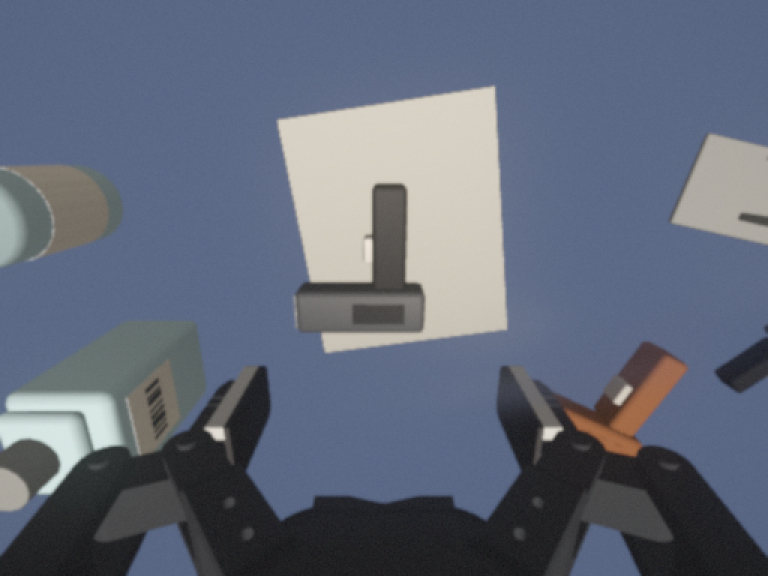

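The scanner lies flat on the mat: its head is at about (360,307), and the trigger at (369,248) is out. The bottles stand as before and the gripper is clear.

```bash
python3 -c "
from workcell import job; print(job.finish_job())"
```

```text
the job is handed in; nothing more can be done
None
```

The job is done and handed in at about 20 s of the 64 s allowed; the hand-in gives no verdict.

- **Moves:** I lifted the scanner out of its cradle by the head and laid it on the mat. I then took it again by the grip with 60 N. At that grip the opening read about 33 mm, so I take the trigger as fully squeezed, though I could not read the trigger joint itself.
- **Scan:** I held the scanner still for about 2 s with the line-of-sight point at about (0.428, 0.235, 0.100) m. My two camera estimates of the label centre were (0.430, 0.235) m and (0.427, 0.236) m, taken at z 0.1 m. The yaw was within about 0.05 rad of square on.
- **Last checks:** After I laid it back and let go, the final wrist picture showed:
  - the scanner flat on the mat with its trigger out
  - both bottles standing as before
  - the gripper open, about 0.25 m above the bench
- **Not checked at the end:** The jar and mouse were out of view in that last picture, but the arm never worked near them.
- **Disagreements:** Some corner fits of the label and scanner were off by a few pixels, up to 8 in the enlarged picture. The two label yaw estimates were 1.44 and 1.40 rad. Both are well within tolerance.

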